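Tip the feed tray and scoop the grinding balls onto the scale

TASK

Press the tray's tab down to its stop so that the four porcelain balls roll together in the pocket at the low end, then pick up the scoop, gather all four balls from the pocket with it, and set the loaded scoop down upright on the middle of the scale's platform. Lose no ball onto the table and leave the other objects where they are.

Things in the scene. Friction and masses are not known exactly. Their poses are not given: they have to be found in the camera images.
- feeder: wooden stand of the tilting tray, fixed, base 150 x 200 mm; origin on the table under the tray's pivot; its -x axis points to the tray's low (pocket) end, roughly at the robot, z up. The pivot runs along its y axis 55 mm above the origin, level with the upper face of the tray's floor
- pan (a joint): tilt of the aluminium tray in rad: 0 level (start), grows as the pocket end goes down, stop at 0.25; it stays where left by friction (0.30 N m: about 2.3 N down on the tab; more force only presses it on the stop)
- pan_tab (a point): middle of the upper face of the press tab, 50 x 50 mm, that sticks out of the pocket end level with the tray's side rims (22 mm above the floor). Axes are the tray's and tilt with it; at joint 0 it is 132 mm toward -x and 77 mm above feeder's origin
- pan_end (a point): middle of the foot of the pocket's end wall, on the floor's upper face; x runs up the tray away from the end wall, y across, z out of the floor, tilting with the tray. At joint 0: 100 mm toward -x and 55 mm above feeder's origin. Inside, the tray is 212 x 162 mm, walls 22 mm high. The pocket is 66 mm wide for x = 0 to 55 mm, its end and side walls 54 mm high; oblique guides widen it to full width at x = 100 mm
- scoop_grip (a point): middle of the upright wooden grip of the loose metal scoop (about 0.25 kg): grip 32 mm (x) x 20 mm (y) x 56 mm tall; nose points to -x, z up at rest. It stands on a flat heel, 46 x 50 mm, about centred under the grip, 60 mm below this point; the blade then slopes up to the nose by 0.21 rad, so turning the scoop 0.21 rad nose down levels the blade
- scoop_lip (a point): middle of the lower edge of the scoop's open nose; axes as scoop_grip, from which it lies at x = -92.5 mm, z = -45.4 mm. The blade's underside runs flat from here to its rear edge at x = -24 mm, z = -60 mm from scoop_grip. Working the lip under balls that lie against the end wall can take up to 20 N of push; they then roll to the back once the nose is raised above level
- scoop_bowl (a point): middle of the scoop's bowl, 12 mm above the underside of the blade; axes as scoop_grip. Blade 70 mm long, 58 mm wide, 2 mm thick; back wall 30 mm high, side walls 26 mm high, raked down toward the lip over their front 32 mm; nose open. A ball is in the scoop when it is within 45 mm in x, 30 mm in y and -20 to 35 mm in z of this point
- scale_top (a point): middle of the steel platform (140 x 140 mm) of the low grey bench scale, fixed, platform top 30 mm above the table, z up; a display strip lies on its -x side
- red_pot: small red and white paint pot, 61 mm wide, 46 mm high, loose bystander; origin at the centre of its underside
- cast: white plaster lump 67 x 73 x 36 mm, loose bystander; origin at the centre of its underside
- tape: roll of masking tape 96 mm wide, 25 mm high, loose bystander; origin at the centre of its underside
- ball_0_center (a point): centre of one of four equal white porcelain balls, 24 mm across, 17 g, lying loose in the tray
- ball_1_center (a point): centre of one of four equal white porcelain balls, 24 mm across, 17 g, lying loose in the tray
- ball_2_center (a point): centre of one of four equal white porcelain balls, 24 mm across, 17 g, lying loose in the tray
- ball_3_center (a point): centre of one of four equal white porcelain balls, 24 mm across, 17 g, lying loose in the tray
There are look-alikes about, which are no part of the job. Leave any orange look-alike of the part that bears scale_top alone.

How it is judged:
On the way, in this order (a step that is already met when the one before it is completed fails the run):
1. the tray is tipped to its stop and all four balls lie in the pocket end (value of joint pan above 0.22 rad and x of each of ball_0_center, ball_1_center, ball_2_center, ball_3_center in the frame of pan_end below 0.075 m and z of each of ball_0_center, ball_1_center, ball_2_center, ball_3_center in the frame of pan_end below 0.045 m), for 0.2 s.
2. all four balls are in the scoop while it is still over the pocket end of the tray (x of ball_0_center in the frame of scoop_bowl between -0.045 and 0.045 m and y of ball_0_center in the frame of scoop_bowl between -0.03 and 0.03 m and z of ball_0_center in the frame of scoop_bowl between -0.02 and 0.035 m and x of ball_1_center in the frame of scoop_bowl between -0.045 and 0.045 m and y of ball_1_center in the frame of scoop_bowl between -0.03 and 0.03 m and z of ball_1_center in the frame of scoop_bowl between -0.02 and 0.035 m and x of ball_2_center in the frame of scoop_bowl between -0.045 and 0.045 m and y of ball_2_center in the frame of scoop_bowl between -0.03 and 0.03 m and z of ball_2_center in the frame of scoop_bowl between -0.02 and 0.035 m and x of ball_3_center in the frame of scoop_bowl between -0.045 and 0.045 m and y of ball_3_center in the frame of scoop_bowl between -0.03 and 0.03 m and z of ball_3_center in the frame of scoop_bowl between -0.02 and 0.035 m and horizontal distance between scoop_bowl and pan_end below 0.1 m), for 0.1 s.
At the end, for the whole second after the job is handed in: the scoop stands upright (within 0.1 rad) and at rest on the scale's platform, its grip within 60 mm of the platform's middle measured flat, at the height of standing on it (grip centre 55 to 66 mm above the platform), with all four balls in its bowl (x of ball_0_center in the frame of scoop_bowl between -0.045 and 0.045 m and y of ball_0_center in the frame of scoop_bowl between -0.03 and 0.03 m and z of ball_0_center in the frame of scoop_bowl between -0.02 and 0.035 m and x of ball_1_center in the frame of scoop_bowl between -0.045 and 0.045 m and y of ball_1_center in the frame of scoop_bowl between -0.03 and 0.03 m and z of ball_1_center in the frame of scoop_bowl between -0.02 and 0.035 m and x of ball_2_center in the frame of scoop_bowl between -0.045 and 0.045 m and y of ball_2_center in the frame of scoop_bowl between -0.03 and 0.03 m and z of ball_2_center in the frame of scoop_bowl between -0.02 and 0.035 m and x of ball_3_center in the frame of scoop_bowl between -0.045 and 0.045 m and y of ball_3_center in the frame of scoop_bowl between -0.03 and 0.03 m and z of ball_3_center in the frame of scoop_bowl between -0.02 and 0.035 m and horizontal distance between scoop_grip and scale_top below 0.06 m and z of scoop_grip in the frame of scale_top between 0.055 and 0.066 m and angle between scoop_grip's own z axis and vertical below 0.1 rad); the robot touches nothing.
It fails at once if a ball falls onto the table (height (world z) of any of ball_0_center, ball_1_center, ball_2_center, ball_3_center below 0.02 m).
It fails at once if a bystander is moved more than 30 mm (distance of any of red_pot, cast, tape from where it was at the start of the episode above 0.03 m).
It also fails if it takes over 70 s, if anything falls off the work surface, if the arm or the gripper's body presses on something with over 40 N, if the wrist force passes 120 N, or if a joint passes its speed limit or range.

ROBOT

A 7-joint arm with a two-finger parallel gripper is mounted at the origin on the work surface; the furniture and walls round the work are solid. World frame = base frame: x ahead of the robot, y to its left, z up, the work surface at z = 0. Lengths are in m, angles in rad, forces in N, time in s.
With the tool pointing down it reaches from about 0.4 to 0.875 m from the base axis. Payload 19.3 kg.
Tool frame: the origin (TCP) lies where the fingers leave the gripper's body, on its centre line; the fingertips stand 73 mm ahead of it and the grasp point (between the pads) lies 54 mm ahead of it; z points along the fingers, y is the direction in which the jaws open and shut (so a half turn about z gives the same grasp; the last joint's range is limited). The gripper opens to 85 mm and grips with 20 to 120 N. Pads are 22 mm wide; open, the fingers measure 114 mm over their backs; the gripper's body (76 mm by 85 mm) begins 54 mm behind the grasp point. The pads swing forward as they close: fully open they stand 13 mm farther back than shut.
Start: joints at [1.147, 0.521, -0.036, 1.599, 0.021, 1.021, -0.113], TCP at [0.217, -0.586, 0.304] pointing down, gripper open.
Joint ranges: [-2.91, 2.91], [-0.3, 2.13], [-1.5, 1.42], [0.17, 2.43], [-1.26, 4.41], [0.16, 1.93], [-2.52, 2.52]. Speed limits (rad/s): [1.89, 1.89, 2.39, 2.39, 3.01, 3.01, 3.01].

INTERFACE

Orientations are given as a unit quaternion [x, y, z, w].
In Python, from workcell import ctrl, effector, snapshot, ticket gives the robot as it stands. Calls block until the motion is done:
- ctrl.reach(position, orientation): joint-space move of the TCP to a pose.
- ctrl.movel(position, frame=None, speed=0.15): straight line of the TCP; frame=None keeps the orientation; speed is the mean speed in m/s.
- ctrl.goto_joints(angles): joint-space move.
- effector.set_gripper(opening, squeeze=None): finger opening in m; squeeze is the grip in N (None keeps the last); returns when the fingers have stopped.
- ctrl.pause(seconds).
- ctrl.solve_ik(position, orientation): joint angles nearest the present ones, or None.
- snapshot(name): name is "side" or "top"; returns a dict with "img" (400x640x3 uint8, blue, green, red), "K" (3x3 intrinsics, pixels), "k1" (the pictures are not rectified: a ray, as slopes to the right and down, at radius r is drawn at 1 + k1 r^2 times it, then the intrinsics apply), "T" (4x4, takes a point from camera to world coordinates). Camera axes: x right, y down, z forward; pixel columns grow to the right and rows downward; lengths in m; the calibration is good to about 2 mm. A picture is of the moment at which its call begins. There is no depth.
A pose or a line that the arm cannot do raises ctrl.MotionError and nothing moves.
- ticket.hand_in(): hands the job in, once; it reports no verdict.
Readings, each from a call of its own:
- ctrl.current_time(): time.
- ctrl.current_joint_positions(): joint angles.
- ctrl.current_qd(): joint speeds.
- ctrl.current_joint_efforts(): joint torques, N m.
- ctrl.current_tool_pos(): TCP position.
- ctrl.current_eef_rot(): TCP orientation.
- ctrl.current_ft_force(): force on the tool from outside, world axes, zero at the start.
- ctrl.current_torque(): the same for the moment, N m.
- ctrl.current_opening(): finger opening in m.
Only numpy, scipy, OpenCV 4.12 (cv2) and the standard library are available. Lean on these libraries where they do the work, as an engineer would, in place of code of your own. Each camera call takes 0.05 s, during which the arm holds its last target.

## Working session

There is one attempt and no reset: what is moved stays moved. The work goes in short steps, each a Python script; the robot and the scene stay as the last script left them, time stands still between calls to the robot, and variables do not carry over. Pictures are saved under pics/ and viewed, and the job is handed in when it is done.

```bash
ls; mkdir -p pics; python3 - <<'E'
from workcell import ctrl,effector,snapshot,ticket
import cv2,numpy as np
np.set_printoptions(precision=4,suppress=True)
for n in("side","top"):
    s=snapshot(n);cv2.imwrite(f"pics/{n}0.png",s["img"]);print(n,s["K"],s["k1"],s["T"])
print(ctrl.current_time(),ctrl.current_tool_pos(),ctrl.current_eef_rot(),ctrl.current_opening(),ctrl.current_ft_force())
E
```

```text
pics
side [[385.5324   0.     315.9739]
 [  0.     385.5324 197.563 ]
 [  0.       0.       1.    ]] -0.03754648756089274 [[-0.8719 -0.2408  0.4265  0.0884]
 [-0.4894  0.4585 -0.7418  0.7405]
 [-0.0169 -0.8555 -0.5176  0.6078]
 [ 0.      0.      0.      1.    ]]
top [[374.2645   0.     325.4887]
 [  0.     374.2645 201.6588]
 [  0.       0.       1.    ]] 0.029279900776278563 [[ 0.0222 -0.9891  0.1452  0.3898]
 [-0.9996 -0.0241 -0.011  -0.0265]
 [ 0.0144 -0.1449 -0.9893  1.0141]
 [ 0.      0.      0.      1.    ]]
0.1 [ 0.2164 -0.5861  0.3034] [ 0.9844  0.1759 -0.0001 -0.0005] 0.08561874018627659 [ 0.9175  0.6453 -0.3502]
```

View pics/side0.png

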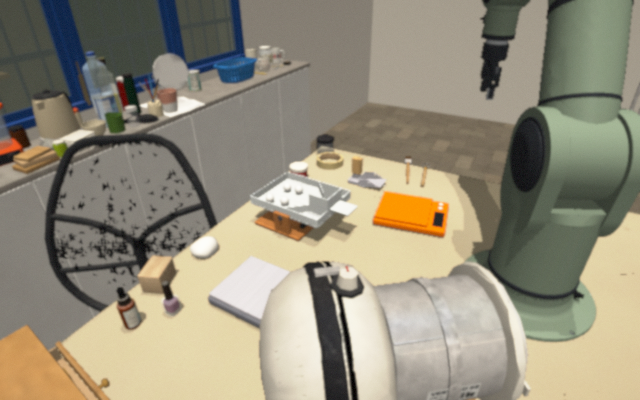

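View pics/top0.png

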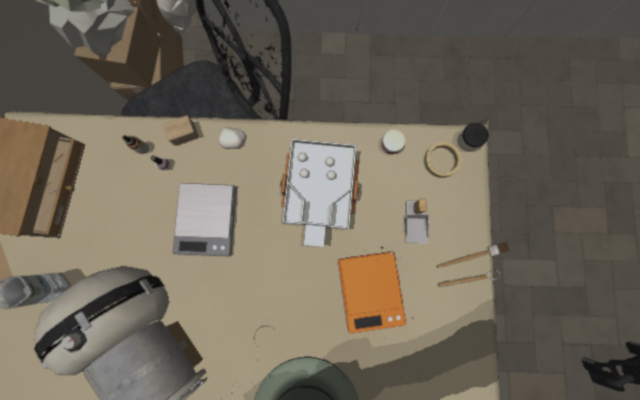

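```bash
cat > h.py <<'E'
from workcell import ctrl,effector,snapshot,ticket
import cv2,numpy as np
from scipy.spatial.transform import Rotation as R
np.set_printoptions(precision=4,suppress=True)
def ray(s,px):
    K=s["K"];d=np.array([(px[0]-K[0,2])/K[0,0],(px[1]-K[1,2])/K[1,1]]);u=d.copy()
    for _ in range(20): u=d/(1+s["k1"]*(u@u))
    v=s["T"][:3,:3]@np.array([u[0],u[1],1]); return s["T"][:3,3],v
def onz(s,px,z):
    o,v=ray(s,px); return o+v*(z-o[2])/v[2]
def proj(s,p):
    T=s["T"];c=T[:3,:3].T@(np.asarray(p,float)-T[:3,3]);u=c[:2]/c[2];u=u*(1+s["k1"]*(u@u));K=s["K"]
    return np.array([K[0,0]*u[0]+K[0,2],K[1,1]*u[1]+K[1,2]])
def tri(a,pa,b,pb):
    o1,v1=ray(a,pa);o2,v2=ray(b,pb);v1/=np.linalg.norm(v1);v2/=np.linalg.norm(v2)
    t=np.linalg.lstsq(np.stack([v1,-v2],1),o2-o1,rcond=None)[0]
    p,q=o1+t[0]*v1,o2+t[1]*v2; return (p+q)/2,np.linalg.norm(p-q)
def crop(s,x0,y0,x1,y1,k,name):
    c=cv2.resize(s["img"][y0:y1,x0:x1],None,fx=k,fy=k,interpolation=cv2.INTER_CUBIC)
    for x in range((x0//10+1)*10,x1,10): cv2.putText(c,str(x),(int((x-x0)*k)-8,10),0,.35,(0,0,255),1);cv2.line(c,(int((x-x0+.5)*k),12),(int((x-x0+.5)*k),18),(0,0,255),1)
    for y in range((y0//10+1)*10,y1,10): cv2.putText(c,str(y),(0,int((y-y0+.5)*k)+4),0,.35,(0,0,255),1);cv2.line(c,(24,int((y-y0+.5)*k)),(30,int((y-y0+.5)*k)),(0,0,255),1)
    cv2.imwrite("pics/"+name,c)
E
python3 - <<'E'
from h import *
t=snapshot("top");s=snapshot("side")
crop(t,270,130,440,250,4.5,"t1.png");crop(s,240,145,400,245,5,"s1.png");crop(t,165,170,245,265,6,"t2.png")
E
```

```text
(no output)
```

View pics/t1.png

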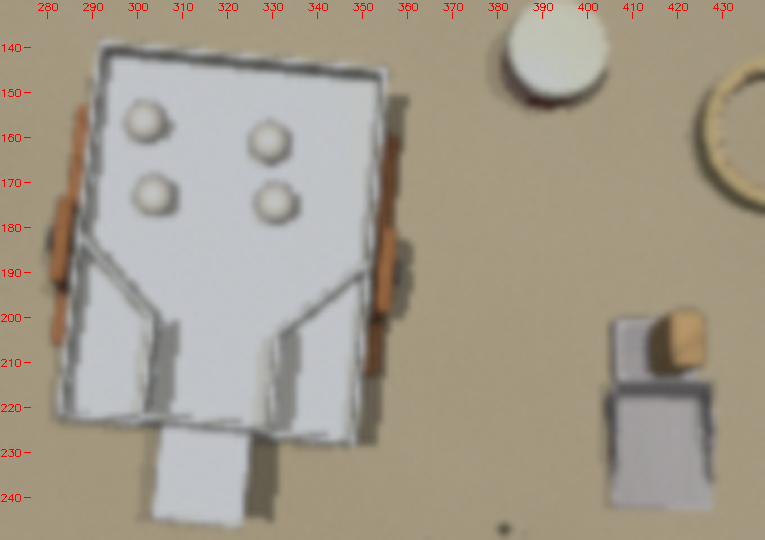

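View pics/s1.png

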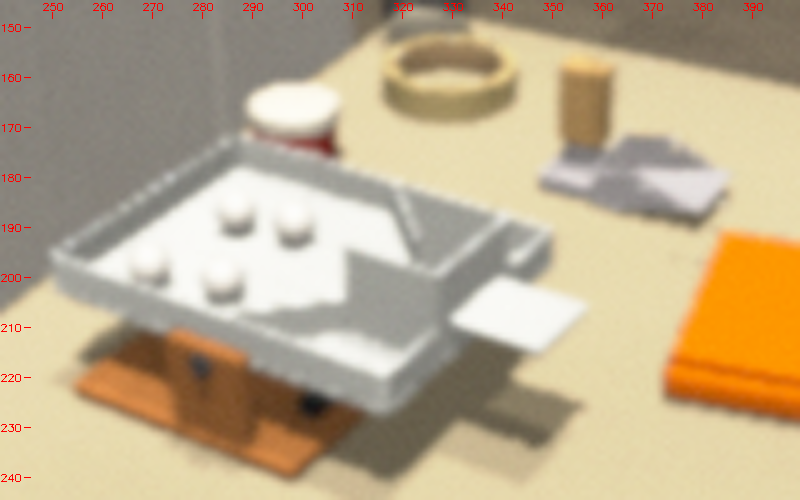

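View pics/t2.png

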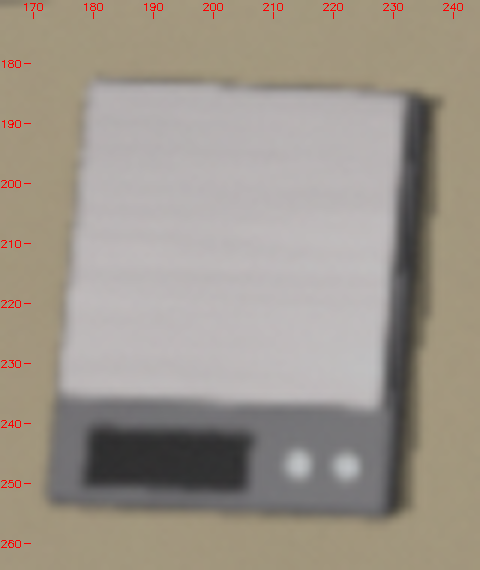

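```bash
python3 - <<'E'
from h import *
t=snapshot("top");s=snapshot("side")
P=lambda l,z:np.array([onz(t,p,z)[:2] for p in l])
rim=P([(291.5,139.5),(355,145.5),(348.5,228.5),(282,223.5)],.077);print("rim",rim,rim.mean(0),[np.linalg.norm(rim[i]-rim[i-1]) for i in range(4)])
tab=P([(305.5,225),(325.5,226.5),(323.5,246),(303.5,244.8)],.077);print("tab",tab,tab.mean(0))
sc=P([(179.5,182.5),(233,185),(228.5,237.8),(174.7,235.7)],.03);print("scale",sc,sc.mean(0),[np.linalg.norm(sc[i]-sc[i-1]) for i in range(4)])
lip=P([(405,242.3),(428,242.3)],.0146);print("lip",lip,lip.mean(0))
g=P([(418.5,198.8),(426,198.8),(426,211),(418,211)],.088);print("grip top",g,g.mean(0))
for px in [(352.5,157),(361.5,158.5),(358,155.5)]: print(onz(s,px,.088))
print("side tab",[onz(s,p,.077)[:2] for p in [(356.5-.5,205.5),(347,214.5),(329.5,208),(340,199.5)]])
for a,b in [((301.5,156.5),(267.5,197.5)),((329,161),(286.5,187)),((303.5,173),(283,200.5)),((330.5,174.5),(298,189))]: print(tri(t,a,s,b), onz(t,a,.067))
m=cv2.inRange(cv2.cvtColor(t["img"],cv2.COLOR_BGR2HSV)[195:216,412:432],(5,70,150),(25,255,255))
ys,xs=np.nonzero(m);print(xs.min()+412,xs.max()+412,ys.min()+195,ys.max()+195)
E
```

```text
rim [[ 0.6878  0.0547]
 [ 0.6761 -0.11  ]
 [ 0.4608 -0.0961]
 [ 0.4695  0.0708]] [ 0.5736 -0.0202] [np.float64(0.21889167042133068), np.float64(0.16507450149279482), np.float64(0.21576421090285378), np.float64(0.16704241038489445)]
tab [[ 0.4671  0.0119]
 [ 0.4645 -0.0383]
 [ 0.4159 -0.0344]
 [ 0.4177  0.0154]] [ 0.4413 -0.0114]
scale [[0.5762 0.3507]
 [0.5731 0.2096]
 [0.433  0.2131]
 [0.4355 0.3519]] [0.5044 0.2813] [np.float64(0.14069267005434324), np.float64(0.141050029665469), np.float64(0.1401338659981039), np.float64(0.1387682863964168)]
lip [[ 0.4324 -0.2515]
 [ 0.4339 -0.3127]] [ 0.4332 -0.2821]
grip top [[ 0.5387 -0.2699]
 [ 0.5392 -0.2887]
 [ 0.5083 -0.2882]
 [ 0.5078 -0.2682]] [ 0.5235 -0.2787]
[ 0.5356 -0.2728  0.088 ]
[ 0.5061 -0.2757  0.088 ]
[ 0.5248 -0.2909  0.088 ]
side tab [array([ 0.4156, -0.0337]), array([0.4181, 0.0146]), array([0.4702, 0.0085]), array([ 0.4649, -0.0411])]
(array([0.6471, 0.0288, 0.0689]), np.float64(0.0036496762499463203)) [0.646 0.028 0.067]
(array([ 0.6353, -0.0438,  0.0687]), np.float64(0.0003203328543042263)) [ 0.6358 -0.0437  0.067 ]
(array([0.6027, 0.0218, 0.0685]), np.float64(0.0015643745672330519)) [0.6023 0.0215 0.067 ]
(array([ 0.5996, -0.0483,  0.0693]), np.float64(8.71118232009285e-05)) [ 0.6001 -0.0484  0.067 ]
419 426 199 210
```

Candidates in the top view: the grey scale with the steel platform at (204,210) and its orange look-alike at (372,292). The scoop is at (417,220), the tray tab at (314,235), the four balls at (301–331,156–175), and the white pot and cast at (394,141) and (231,137). By the description I choose the grey scale, and the close crop shows its steel platform and its display on the robot side. The crops also show the tab's corners at about (303–325, 225–246). The scoop's grip top is at (422,205), with its nose pointing toward the robot.

```bash
cat >> h.py <<'E'
FY=-0.066                       # feeder yaw
TAB=np.array([.4415,-.012]); FO=TAB+.132*np.array([np.cos(FY),np.sin(FY)])
RF=R.from_euler('z',FY)
def tray(p,th=.25):  # point in pan_end frame -> world, and tray rotation
    rt=RF*R.from_euler('y',-th)
    return np.array([*FO,.055])+rt.apply(np.asarray(p)+[-.1,0,0]),rt
GY=.037; GRIP=np.array([.5235,-.2787,.06]); SC=np.array([.5044,.2813,.03])
DOWN=R.from_quat([1,0,0,0])
E
python3 - <<'E'
from h import *
print(R.from_euler('y',-.25).apply([-1,0,0]), tray([0,0,0]))
q=(RF*DOWN).as_quat()
effector.set_gripper(0,20)
t0=ctrl.current_time()
ctrl.reach([*TAB,.24],q); print(ctrl.current_time()-t0)
ctrl.movel([*TAB,.165],speed=.15)
f0=ctrl.current_ft_force();print(f0,ctrl.current_tool_pos())
ctrl.movel([TAB[0]-.001,TAB[1],.123],speed=.08)
z=.123
for i in range(12):
    f=ctrl.current_ft_force()-f0; print(z,f, ctrl.current_tool_pos())
    if f[2]>8: break
    z-=.0015; ctrl.movel([TAB[0]-.001,TAB[1],z],speed=.05)
ctrl.pause(.3)
s=snapshot("side");crop(s,240,145,400,245,5,"s2.png")
print(ctrl.current_time())
E
```

```text
[-0.9689  0.     -0.2474] (array([ 0.4765, -0.0143,  0.0303]), Rotation.from_matrix(array([[ 0.9668,  0.066 , -0.2469],
                            [-0.0639,  0.9978,  0.0163],
                            [ 0.2474,  0.    ,  0.9689]])))
2.2166
[ 0.5881 -0.7928 -0.2555] [ 0.4417 -0.0121  0.1654]
0.123 [-0.1266  0.5085  1.0286] [ 0.4406 -0.012   0.1233]
0.1215 [-0.2663  1.5016  0.993 ] [ 0.4407 -0.012   0.1218]
0.12 [-1.114   0.3695  1.8255] [ 0.4405 -0.012   0.12  ]
0.1185 [-3.7416  1.0832 15.7876] [ 0.4406 -0.012   0.1188]
5.7083
```

View pics/s2.png

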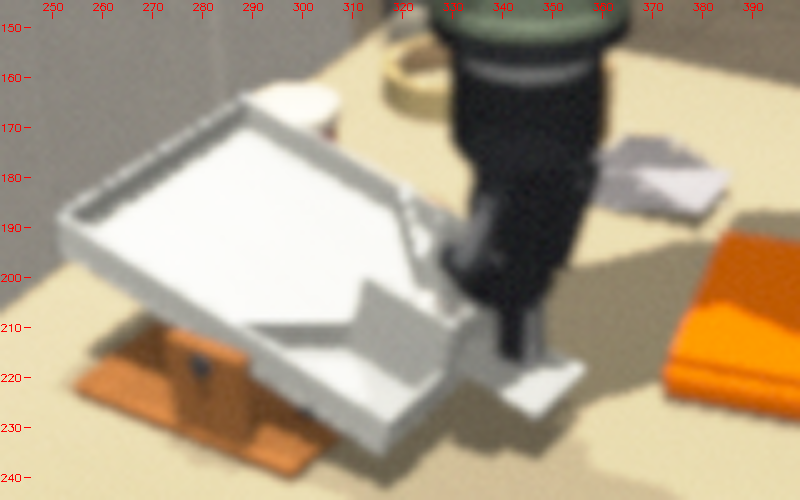

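```bash
cat >> h.py <<'E'
H=.059; LIPV=np.array([-.0925,0,-.0454])
def scoop_tcp(rot,grip,flip=False,h=H):
    t=rot*DOWN
    if flip: t=t*R.from_euler('z',np.pi)
    return grip+rot.apply([0,0,h]),t.as_quat()
def lip_pose(x,z,alpha,y=0,flip=False,h=H,dyaw=0):
    p,_=tray([x,y,z]); rot=R.from_euler('z',FY+dyaw)*R.from_euler('y',-alpha)
    return scoop_tcp(rot,p-rot.apply(LIPV),flip,h)
E
python3 - <<'E'
from h import *
p=ctrl.current_tool_pos();ctrl.movel([p[0],p[1],.2],speed=.2)
t=snapshot("top");s=snapshot("side");crop(t,270,130,440,250,4.5,"t3.png")
for flip in(False,True):
    print(flip)
    a=scoop_tcp(R.from_euler('z',GY),GRIP,flip);print(a[0],ctrl.solve_ik(*a))
    for x,z,al in [(.12,.1,.46),(.075,.002,.46),(.075,.002,.5),(.0,.002,.46),(.0,.002,.5),(.0,.05,-.1),(0,.05,0),(.0,.05,.2)]:
        print(x,z,al,ctrl.solve_ik(*lip_pose(x,z,al,flip=flip)))
    print(ctrl.solve_ik(*scoop_tcp(R.from_euler('z',-.015),SC+[0,0,.061],flip)))
E
```

```text
False
[ 0.5235 -0.2787  0.119 ] [ 0.5565  0.726  -0.2415  1.8025  0.2673  0.6449 -1.3748]
0.12 0.1 0.46 [ 0.0578  0.3676 -0.1864  1.9783  0.3963  0.3713 -2.0769]
0.075 0.002 0.46 None
0.075 0.002 0.5 None
0.0 0.002 0.46 [-0.5944  0.5894  0.6218  2.318   4.1804  0.2805  0.2915]
0.0 0.002 0.5 [-0.4417  0.5249  0.3987  2.3472  3.6133  0.2143  0.8763]
0.0 0.05 -0.1 [ 0.133   0.6477 -0.2819  1.7833  0.2046  0.8402 -1.8843]
0 0.05 0 [ 0.1277  0.5854 -0.2752  1.8726  0.2312  0.7145 -1.9162]
0.0 0.05 0.2 [ 0.0828  0.4711 -0.2258  2.0539  0.3191  0.4484 -2.0216]
[-0.4002  0.6647 -0.2998  1.8324  0.2911  0.6875 -2.4522]
True
[ 0.5235 -0.2787  0.119 ] [ 1.1484  1.1249 -1.2821  1.7714  1.1651  1.2264  1.1223]
0.12 0.1 0.46 [ 0.4682  0.4414 -0.7225  1.9584  0.8358  0.5176  0.6925]
0.075 0.002 0.46 [ 0.2321  0.5434 -0.4257  2.0951  1.3228  0.2922  0.1724]
0.075 0.002 0.5 [ 0.1458  0.5204 -0.3162  2.1366  1.5615  0.2303 -0.0885]
0.0 0.002 0.46 [ 0.2019  0.504  -0.4081  2.2808  1.8284  0.2823 -0.3843]
0.0 0.002 0.5 [ 0.1993  0.499  -0.4114  2.3166  2.0368  0.3145 -0.5978]
0.0 0.05 -0.1 [ 0.6127  0.8827 -1.0664  1.7578  0.8015  1.1326  0.7657]
0 0.05 0 [ 0.62    0.7989 -1.0346  1.8475  0.8233  0.9972  0.73  ]
0.0 0.05 0.2 [ 0.5856  0.6185 -0.9154  2.0297  0.8975  0.6969  0.6172]
[ 0.1648  1.0446 -1.2806  1.8035  1.0905  1.2062  0.086 ]
```

View pics/t3.png

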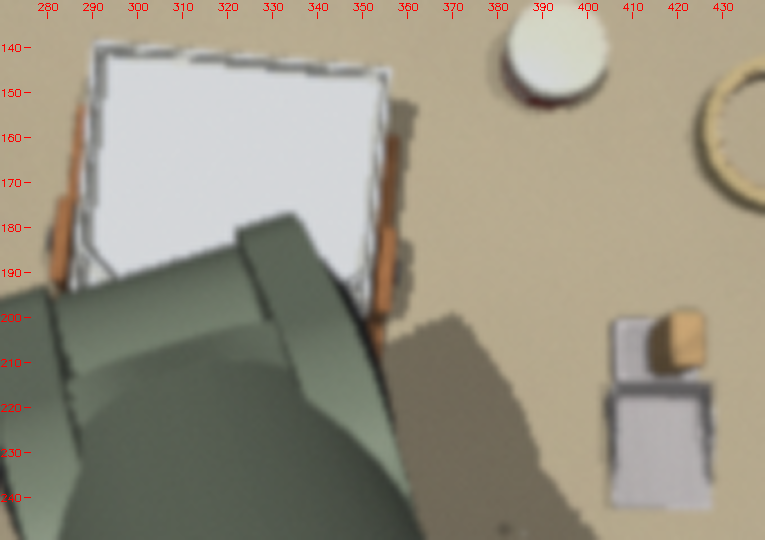

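```bash
sed -i 's/^H=.059/H=.046/; s/^def scoop_tcp.*/BETA=-.2\ndef scoop_tcp(rot,grip,flip=False,h=H):\n    rot=rot*R.from_euler("y",-BETA)/' h.py
python3 - <<'E'
from h import *
import h
for b in (-.2,-.3):
  h.BETA=b
  for flip in(False,True):
    print(b,flip)
    L=[scoop_tcp(R.from_euler('z',GY),GRIP,flip),scoop_tcp(R.from_euler('z',GY),GRIP+[0,0,.12],flip)]
    L+=[lip_pose(x,z,al,flip=flip) for x,z,al in [(.1,.1,.46),(.09,.002,.46),(.09,.002,.52),(.0,.002,.46),(.0,.002,.5),(.0,.05,.2),(0,.05,0),(0,.15,0)]]
    L+=[scoop_tcp(R.from_euler('z',-.015),SC+[0,0,.061],flip)]
    for a in L: print(ctrl.solve_ik(*a))
E
```

```text
-0.2 False
[ 0.4762  0.812  -0.1923  1.6603  0.2729  0.8869 -1.399 ]
[ 0.5222  0.6551 -0.2626  1.6062  0.2515  1.1027 -1.3738]
[ 0.1235  0.4298 -0.2654  1.8657  0.2665  0.6178 -1.9405]
[ 0.0702  0.5865 -0.197   1.903   0.3599  0.426  -2.0283]
[ 0.034   0.5598 -0.1523  1.9634  0.4022  0.3299 -2.0815]
[-0.0118  0.5235 -0.1133  2.1376  0.4198  0.2468 -2.1351]
[-0.0588  0.5095 -0.0593  2.1767  0.4641  0.1786 -2.1889]
[ 0.1293  0.5649 -0.2779  1.8983  0.2276  0.7088 -1.9181]
[ 0.1357  0.691  -0.2866  1.7195  0.1801  0.959  -1.8614]
[ 0.1665  0.5327 -0.3269  1.7208  0.1387  1.1136 -1.8445]
[-0.3076  0.7669 -0.3749  1.6904  0.1814  0.8947 -2.3168]
-0.2 True
[ 1.0543  1.2065 -1.2823  1.6274  1.1241  1.4639  1.1582]
[ 1.0543  0.9957 -1.2783  1.5761  0.9138  1.5135  1.2586]
[ 0.596   0.5739 -0.9433  1.8424  0.7596  0.8109  0.7974]
[ 0.5107  0.7197 -0.8379  1.88    0.9782  0.6918  0.6199]
[ 0.4701  0.6667 -0.7631  1.9409  1.0289  0.5854  0.5461]
[ 0.4754  0.6265 -0.7586  2.1134  1.0925  0.5275  0.4158]
[ 0.424   0.5894 -0.6864  2.1527  1.1599  0.4542  0.3328]
[ 0.6303  0.7791 -1.0414  1.8731  0
[... 793 characters left out ...]
814  0.8127 -0.3916  1.6163  0.1314  1.0084 -2.2638]
-0.3 True
[ 1.0083  1.2399 -1.2823  1.5514  1.1035  1.5812  1.1755]
[ 1.0058  1.0392 -1.2788  1.5043  0.9137  1.6406  1.2588]
[ 0.6141  0.6406 -1.0083  1.7596  0.7275  0.9662  0.8405]
[ 0.5513  0.7854 -0.9293  1.7963  0.909   0.8538  0.709 ]
[ 0.5358  0.7349 -0.8831  1.8578  0.941   0.7561  0.6595]
[ 0.562   0.6994 -0.8936  2.0334  0.9737  0.6978  0.5556]
[ 0.5375  0.6623 -0.8506  2.0723  1.0081  0.6301  0.5098]
[ 0.632   0.8447 -1.0819  1.7939  0.7759  1.1272  0.7638]
[ 0.5952  1.0047 -1.1205  1.6131  0.7474  1.382   0.8107]
[ 0.6422  0.851  -1.1792  1.6212  0.6157  1.4665  0.8481]
[ 0.1604  1.1725 -1.2821  1.5912  0.8656  1.3792  0.3096]
```

```bash
sed -i 's/^BETA=.*/BETA=-.3/' h.py
python3 - <<'E'
from h import *
effector.set_gripper(.085,60)
p,q=scoop_tcp(R.from_euler('z',GY),GRIP)
ctrl.reach(p+[0,0,.1],q)
t=snapshot("top");s=snapshot("side")
crop(t,270,130,440,250,4.5,"t4.png");crop(s,240,145,400,245,5,"s4.png")
print(ctrl.current_joint_positions(),ctrl.current_time())
E
```

```text
[ 0.4817  0.7227 -0.2388  1.5494  0.2688  1.1876 -1.3922] 8.3333
```

View pics/t4.png

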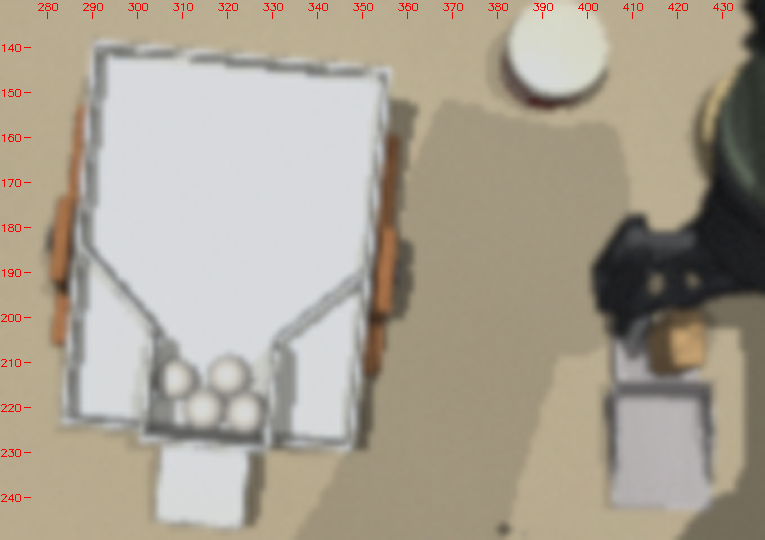

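View pics/s4.png

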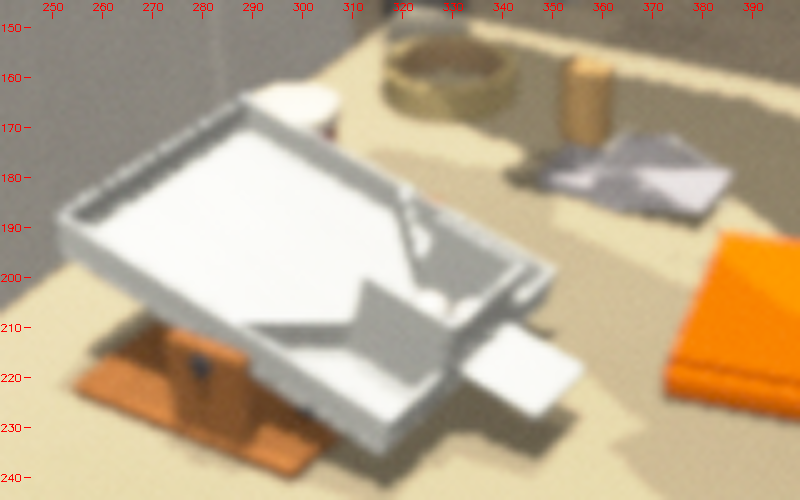

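The pocket holds all four balls, at about (309,213.5), (320,212), (314.5,220) and (324,221), and the tray is on its stop. Next I check the tilted-tray model against the picture and grasp the scoop.

```bash
python3 - <<'E'
from h import *
t=snapshot("top")
p0,rt=tray([0,0,0])
for b in [(309,213.5),(320.3,212.3),(314.8,220),(324,221)]:
    o,v=ray(t,b);o=rt.inv().apply(o-p0);v=rt.inv().apply(v);print(b,o+v*(.012-o[2])/v[2])
for c in [(-.007,.025,.022),(-.007,-.025,.022),(-.057,-.025,.022),(-.057,.025,.022),(.212,.081,.022),(.212,-.081,.022),(0,.033,.054),(0,-.033,.054)]: print(c,proj(t,tray(c)[0])-.0)
p,q=scoop_tcp(R.from_euler('z',GY),GRIP)
ctrl.movel(p,speed=.12)
f=ctrl.current_ft_force();print(f,ctrl.current_tool_pos()-p)
effector.set_gripper(0,120);ctrl.pause(.2)
print(ctrl.current_opening(),ctrl.current_ft_force(),ctrl.current_tool_pos()-p)
ctrl.movel(p+[0,0,.14],speed=.15)
t=snapshot("top");s=snapshot("side")
crop(t,360,130,470,260,4.5,"t5.png");crop(s,300,80,420,200,5,"s5.png")
print(ctrl.current_time(),ctrl.current_ft_force())
E
```

```text
(309, 213.5) [0.0254 0.0207 0.012 ]
(320.3, 212.3) [ 0.0312 -0.0083  0.012 ]
(314.8, 220) [0.0098 0.0042 0.012 ]
(324, 221) [ 0.0094 -0.0198  0.012 ]
(-0.007, 0.025, 0.022) [306.064  226.3049]
(-0.007, -0.025, 0.022) [325.3896 228.0333]
(-0.057, -0.025, 0.022) [323.6738 247.0213]
(-0.057, 0.025, 0.022) [304.4458 245.3042]
(0.212, 0.081, 0.022) [291.136  138.6346]
(0.212, -0.081, 0.022) [355.3076 144.4119]
(0, 0.033, 0.054) [302.3335 225.4232]
(0, -0.033, 0.054) [328.7345 227.7844]
[ 0.8423 -0.332   0.4172] [ 0.0004 -0.0002  0.0007]
0.019208501502973097 [1.2429 0.7522 6.2036] [ 0.0002 -0.      0.0003]
11.3667 [ 0.1189  0.6437 -2.7861]
```

View pics/t5.png

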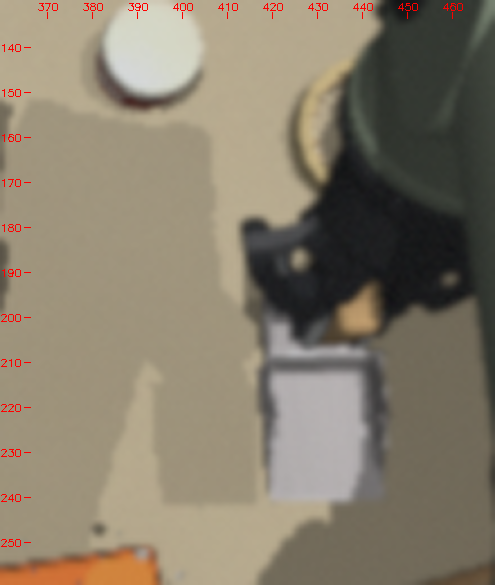

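View pics/s5.png

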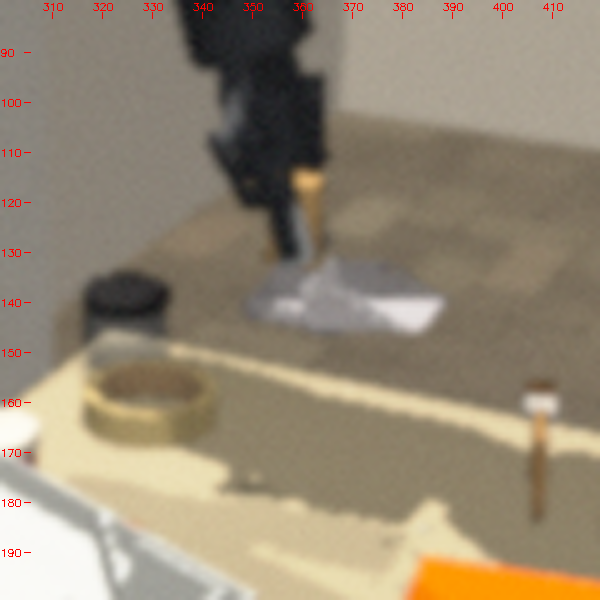

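```bash
python3 - <<'E'
from h import *
t=snapshot("top");s=snapshot("side")
tr=R.from_quat(ctrl.current_eef_rot());rot=tr*DOWN.inv()*R.from_euler("y",BETA)
print(rot.as_euler('zyx'))
grip=ctrl.current_tool_pos()-tr.apply([0,0,H])
print(grip, GRIP)
for n,v in [("lip+",LIPV+[0,.029,0]),("lip-",LIPV+[0,-.029,0]),("griptop front l",[-.016,.01,.028]),("griptop fr r",[-.016,-.01,.028])]:
    w=grip+rot.apply(v);print(n,w,proj(t,w),proj(s,w))
crop(s,340,100,400,155,10,"s6.png");crop(t,405,170,465,245,8,"t6.png")
E
```

```text
[0.037  0.001  0.0005]
[ 0.5506 -0.2776  0.2871] [ 0.5235 -0.2787  0.06  ]
lip+ [ 0.457  -0.252   0.2419] [429.8269 226.2639] [376.5547 115.6262]
lip- [ 0.4591 -0.31    0.2418] [457.8644 225.9161] [383.2024 109.6267]
griptop front l [ 0.5342 -0.2682  0.3152] [448.7944 182.9101] [354.7309  84.9551]
griptop fr r [ 0.535  -0.2882  0.3152] [459.304  182.7773] [357.3694  83.2717]
```

View pics/s6.png

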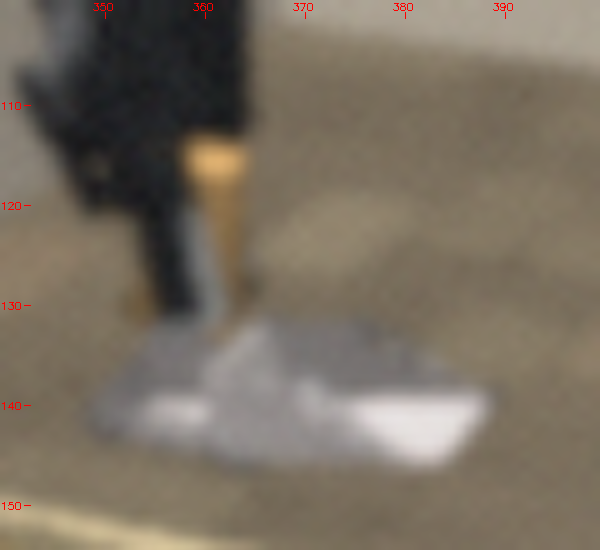

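View pics/t6.png

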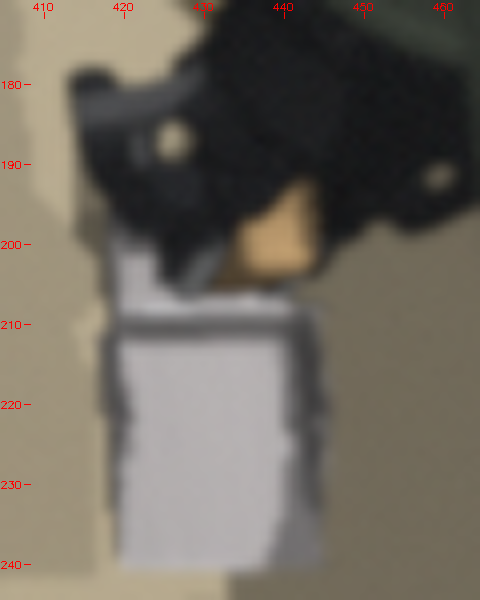

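```bash
cat >> h.py <<'E'
def scoop_now():
    tr=R.from_quat(ctrl.current_eef_rot());rot=tr*DOWN.inv()*R.from_euler("y",BETA)
    return ctrl.current_tool_pos()+tr.apply([0,0,H]),rot
E
python3 - <<'E'
from h import *
t=snapshot("top");s=snapshot("side")
grip,rot=scoop_now();print(grip)
for n,v in [("lip+",LIPV+[0,.029,0]),("lip-",LIPV+[0,-.029,0]),("griptop front l",[-.016,.01,.028]),("griptop fr r",[-.016,-.01,.028])]:
    w=grip+rot.apply(v);print(n,w,proj(t,w),proj(s,w))
print(tri(t,(419.5,240.6),s,(383.5,145.7)),tri(t,(444.8,240.6),s,(388.5,140)))
E
```

```text
[ 0.5234 -0.2787  0.1996]
lip+ [ 0.4299 -0.2531  0.1543] [419.3976 241.1671] [383.5669 145.9883]
lip- [ 0.432  -0.311   0.1542] [444.7151 240.8506] [389.7604 138.991 ]
griptop front l [ 0.507  -0.2693  0.2276] [435.5436 203.4873] [362.3799 115.9631]
griptop fr r [ 0.5078 -0.2893  0.2276] [444.9507 203.37  ] [364.8406 113.9079]
(array([ 0.4307, -0.2533,  0.1549]), np.float64(0.0009157810797275963)) (array([ 0.4343, -0.312 ,  0.1502]), np.float64(0.003241476820561461))
```

```bash
python3 - <<'E'
from h import *
A=.50
t0=ctrl.current_time()
p,q=lip_pose(.085,.11,A);ctrl.reach(p,q)
p,q=lip_pose(.082,.03,A);ctrl.movel(p,speed=.15)
t=snapshot("top");s=snapshot("side")
crop(t,280,130,370,250,4.5,"t7.png");crop(s,270,120,390,245,4.5,"s7.png")
g,rot=scoop_now();print(rot.as_euler('zyx'))
p0,rt=tray([0,0,0]);print("lip in pan_end",rt.inv().apply(g+rot.apply(LIPV)-p0))
for n,v in [("lip+",LIPV+[0,.029,0]),("lip-",LIPV+[0,-.029,0])]: print(proj(t,g+rot.apply(v)),proj(s,g+rot.apply(v)))
print(ctrl.current_ft_force(),ctrl.current_time()-t0,ctrl.current_time())
E
```

```text
[-0.0755 -0.5002 -0.0363]
lip in pan_end [ 0.0828 -0.0001  0.0308]
[307.3008 191.8286] [302.0318 199.3134]
[330.1433 193.8832] [314.1692 189.873 ]
[-0.4253 -0.0014 -2.3765] 1.8332999999999995 13.4
```

View pics/t7.png

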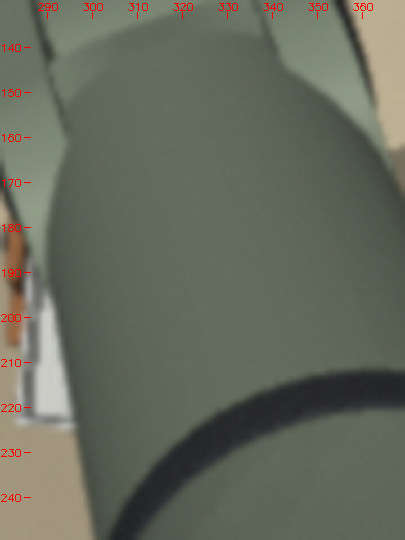

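View pics/s7.png

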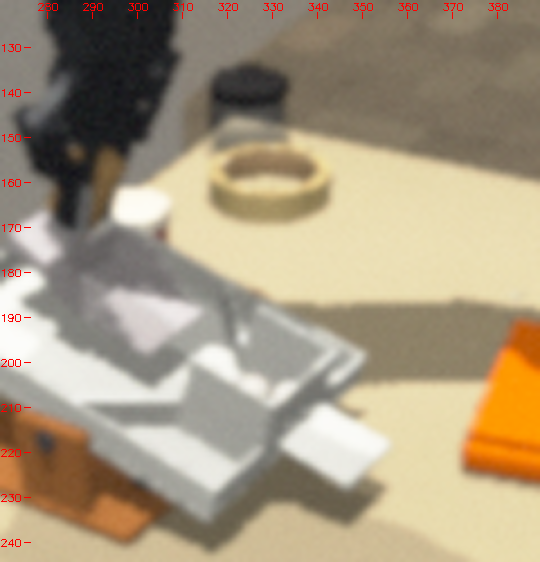

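```bash
python3 - <<'E'
from h import *
p,q=lip_pose(.082,.03,.5)
print(ctrl.current_tool_pos()-p,(R.from_quat(q).inv()*R.from_quat(ctrl.current_eef_rot())).as_rotvec())
j=ctrl.solve_ik(p,q);print(j,ctrl.current_joint_positions())
ctrl.pause(.2)
print((R.from_quat(q).inv()*R.from_quat(ctrl.current_eef_rot())).as_rotvec(),ctrl.current_joint_efforts())
E
```

```text
[ 0.0003 -0.0002  0.0011] [-0.      0.0014  0.0003]
[ 0.1266  0.5428 -0.2731  1.8825  0.3287  0.5574 -1.9962] [ 0.1271  0.5413 -0.2734  1.8818  0.3284  0.5581 -1.9959]
[-0.0001  0.001   0.0002] [  0.0431 -88.9046  -3.1549 -30.9637   0.3005  -1.2012   0.0064]
```

```bash
python3 - <<'E'
from h import *
A=.50
p0,rt=tray([0,0,0])
def lip():
    g,rot=scoop_now(); return rt.inv().apply(g+rot.apply(LIPV)-p0)
f0=ctrl.current_ft_force();ft=lambda: rt.inv().apply(ctrl.current_ft_force()-f0)
z=.006
ctrl.movel(lip_pose(.075,z,A)[0],speed=.08)
while z>-.006:
    f=ft();print(round(z,4),f,lip())
    if f[2]>3: break
    z-=.001;ctrl.movel(lip_pose(.073,z,A)[0],speed=.03)
x=.073
while x>.045:
    x-=.004;ctrl.movel(lip_pose(x,z,A)[0],speed=.05);f=ft();print(round(x,4),f,lip())
    if abs(f[0])>12: break
s=snapshot("side");crop(s,270,120,390,245,4.5,"s8.png")
print(ctrl.current_time())
E
```

```text
0.006 [ 0.2016 -0.1856 -0.1604] [0.0748 0.0001 0.0058]
0.005 [ 0.7502 -0.3992  0.1776] [ 0.0731 -0.      0.0052]
0.004 [ 0.8627  0.305  -0.2256] [ 0.0731 -0.      0.004 ]
0.003 [ 0.4694 -0.3664  0.3627] [0.0729 0.     0.0029]
0.002 [0.9689 0.2899 1.0355] [0.0729 0.     0.0019]
0.001 [ 1.4953 -0.2828  0.5373] [ 0.073 -0.     0.001]
0.0 [0.469  0.1034 2.8742] [0.0731 0.     0.    ]
-0.001 [1.7412 0.0023 4.2518] [ 0.0731  0.     -0.001 ]
0.069 [ 0.4687 -0.4203  3.7882] [ 0.0684 -0.     -0.001 ]
0.065 [ 0.1847 -0.7329  4.5538] [ 0.0645 -0.0001 -0.001 ]
0.061 [-0.2629 -0.1631  3.828 ] [ 0.0606 -0.     -0.001 ]
0.057 [0.1058 1.361  3.4354] [ 0.0566 -0.0001 -0.001 ]
0.053 [-0.207  -0.0295  4.4189] [ 0.0526 -0.     -0.001 ]
0.049 [0.4363 0.3378 3.839 ] [ 0.0487 -0.     -0.001 ]
0.045 [ 0.1847 -0.6223  4.8836] [ 0.0446 -0.     -0.001 ]
17.6167
```

View pics/s8.png

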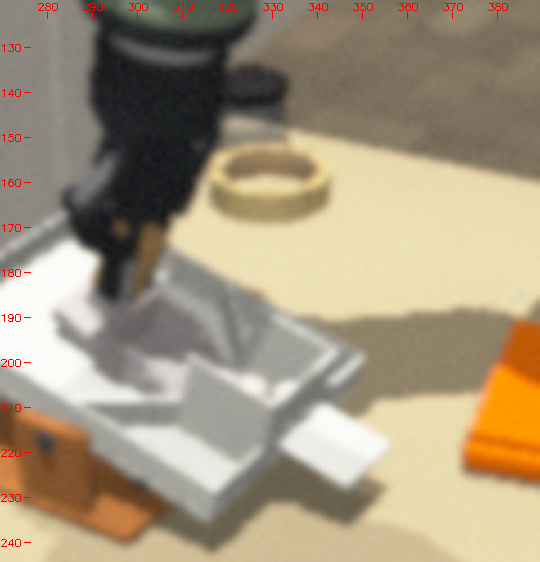

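```bash
python3 - <<'E'
from h import *
A=.50;z=-.001
p0,rt=tray([0,0,0])
f0=np.array([-.42,0,-2.4]);ft=lambda: rt.inv().apply(ctrl.current_ft_force()-f0)
def lip():
    g,rot=scoop_now(); return rt.inv().apply(g+rot.apply(LIPV)-p0)
x=.045
while x>.004:
    x-=.003;ctrl.movel(lip_pose(x,z,A)[0],speed=.04);f=ft();print(round(x,4),f,lip())
    if abs(f[0])>24: break
    if f[2]>12: z+=.0007
s=snapshot("side");crop(s,270,120,390,245,4.5,"s9.png")
print(ctrl.current_time(),ctrl.current_opening())
E
```

```text
0.042 [0.3523 0.1969 3.4143] [ 0.0417 -0.     -0.001 ]
0.039 [-0.9619  0.0866  3.8152] [ 0.0387 -0.     -0.001 ]
0.036 [-0.4051  0.0753  3.4167] [ 0.0357 -0.0001 -0.001 ]
0.033 [-0.5582  0.4533  4.164 ] [ 0.0327 -0.     -0.001 ]
0.03 [-0.1138 -0.4036  3.61  ] [ 0.0297 -0.     -0.001 ]
0.027 [-0.9035 -0.0741  3.2583] [ 0.0266 -0.0001 -0.001 ]
0.024 [ 0.5721 -0.5657  3.6762] [ 0.0237 -0.     -0.001 ]
0.021 [-0.4161  0.763   3.7122] [ 0.0207 -0.     -0.001 ]
0.018 [-0.628   0.3784  3.3357] [ 0.0177 -0.     -0.001 ]
0.015 [-0.2955  0.3269  3.5813] [ 0.0147 -0.     -0.001 ]
0.012 [0.0055 1.1896 4.0192] [ 0.0116 -0.     -0.001 ]
0.009 [-1.0715  0.8411  3.0099] [ 0.0086 -0.0001 -0.001 ]
0.006 [-0.2529  0.5091  3.3514] [ 0.0056 -0.     -0.001 ]
0.003 [0.0297 0.2495 2.3679] [ 0.0026 -0.     -0.001 ]
21.1667 0.018467109454467733
```

View pics/s9.png

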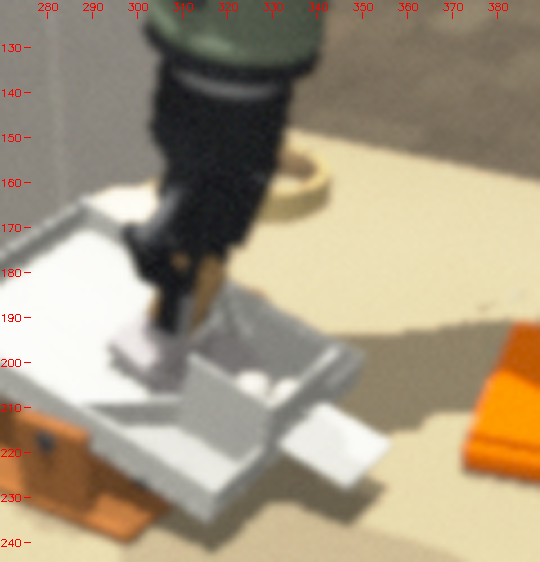

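```bash
python3 - <<'E'
from h import *
A=.50;z=-.001
p0,rt=tray([0,0,0])
f0=np.array([-.42,0,-2.4]);ft=lambda: rt.inv().apply(ctrl.current_ft_force()-f0)
def lip():
    g,rot=scoop_now(); return rt.inv().apply(g+rot.apply(LIPV)-p0)
x=.003
while x>-.003:
    x-=.001;ctrl.movel(lip_pose(x,z,A)[0],speed=.03);f=ft();print(round(x,4),f,lip())
    if abs(f[0])>7: break
x+=.0015
for a in np.arange(.46,.04,-.04):
    zr=.001+max(0,.046*np.sin(.25-a)); zl=zr+.07*np.sin(.46-a)
    p,q=lip_pose(x,zl,a);ctrl.movel(p,frame=q,speed=.05);print(round(a,2),ft())
ctrl.pause(.3)
s=snapshot("side");crop(s,270,120,390,245,4.5,"s10.png")
print(ctrl.current_time(),ctrl.current_opening(),lip())
E
```

```text
0.002 [0.6769 0.3415 4.1028] [ 0.002 -0.    -0.001]
0.001 [0.5615 0.1424 3.5063] [ 0.001 -0.    -0.001]
0.0 [1.3153 0.2732 3.9731] [-0.0001 -0.     -0.001 ]
-0.001 [ 1.1133 -0.5812  3.1806] [-0.0011 -0.     -0.001 ]
-0.002 [1.0516 0.8943 4.3823] [-0.0022 -0.     -0.001 ]
-0.003 [ 3.5294 -0.669   4.6079] [-0.0026  0.     -0.001 ]
0.46 [ 0.6625 -0.3555  0.9798]
0.42 [ 1.3121 -0.49    0.0514]
0.38 [-0.2977  0.6663 -0.815 ]
0.34 [ 0.0832 -0.278  -0.7477]
0.3 [ 0.6701  0.5906 -0.5642]
0.26 [ 0.2408 -0.4451  2.3577]
0.22 [ 2.382  -0.2866 -4.3395]
0.18 [ 0.4238 -1.0299  1.0739]
0.14 [-5.8887 -1.6984  2.559 ]
0.1 [ 4.2368 -0.4618 -8.3453]
0.06 [ 3.46    0.4082 -0.3142]
25.7917 0.017719096252849738 [-0.0017 -0.      0.037 ]
```

View pics/s10.png

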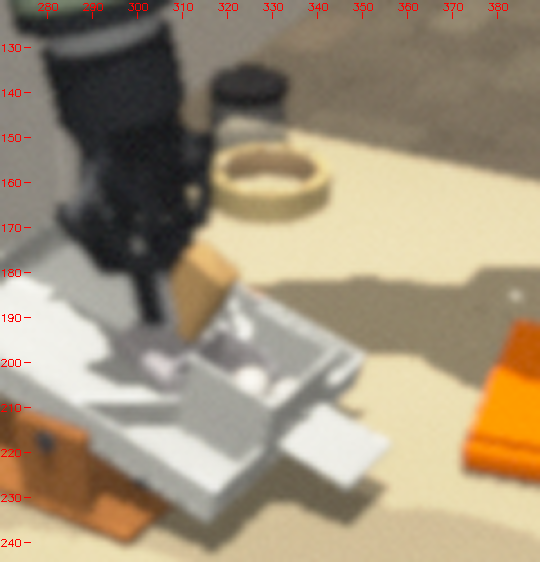

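```bash
python3 - <<'E'
from h import *
s=snapshot("side");t=snapshot("top")
crop(s,280,155,360,220,10,"s11.png");crop(t,270,130,370,250,5,"t11.png")
g,rot=scoop_now()
p0,rt=tray([0,0,0])
for n,v in [("gt fr l",(-.016,.01,.028)),("gt fr r",(-.016,-.01,.028)),("gt bk r",(.016,-.01,.028)),("gt bk l",(.016,.01,.028)),("gb fr l",(-.016,.01,-.028)),("gb bk l",(.016,.01,-.028)),("lip",LIPV),("lip+",LIPV+[0,.029,0])]: print(n,proj(s,g+rot.apply(v)),proj(t,g+rot.apply(v)))
print(ctrl.current_ft_force(),ctrl.current_opening(),ctrl.current_torque())
E
```

```text
gt fr l [309.0129 176.3091] [313.907  192.7262]
gt fr r [313.3119 173.2129] [322.3539 193.4829]
gt bk r [303.1855 169.656 ] [323.5636 180.0847]
gt bk l [298.8036 172.658 ] [315.1424 179.3295]
gb fr l [308.5172 194.7074] [314.3944 195.1717]
gb bk l [298.615  190.9093] [315.5553 182.5626]
lip [334.9372 208.0329] [315.7082 226.1195]
lip+ [329.1124 213.2908] [304.3158 225.1022]
[ 1.6765 -0.4687 -2.6216] 0.017758363238546376 [-0.0723 -0.7279 -0.0239]
```

View pics/s11.png

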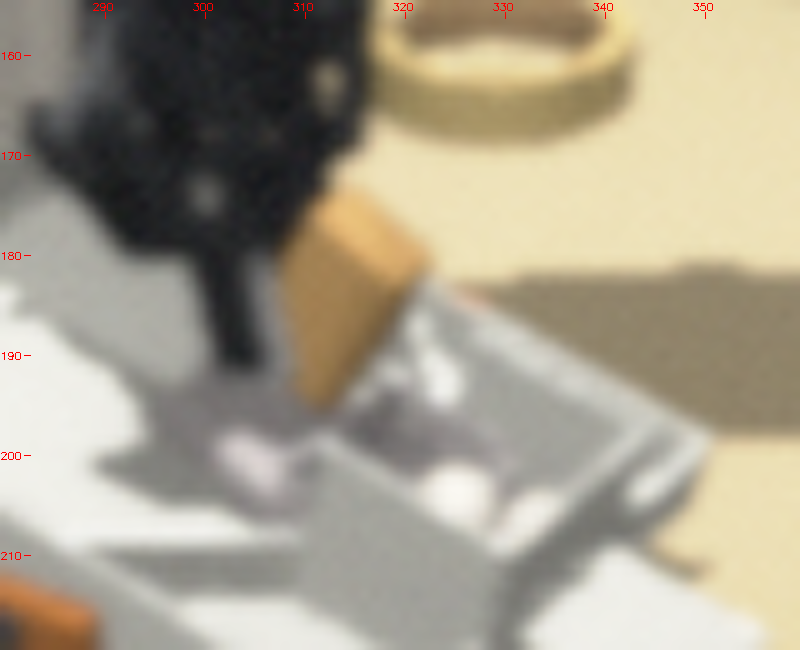

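View pics/t11.png

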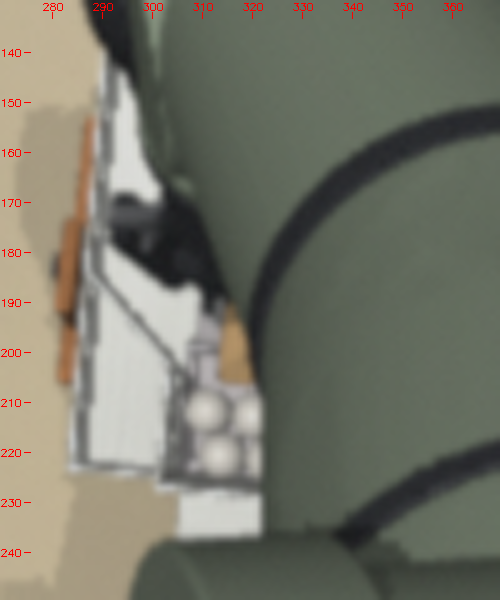

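```bash
python3 - <<'E'
from h import *
import h
s=snapshot("side")
def show(x,z,a,name,src,box):
    p,_=tray([x,0,z]); rot=R.from_euler('z',FY)*R.from_euler('y',-a);g=p-rot.apply(LIPV)
    x0,y0,x1,y1,k=box
    im=cv2.imread(src)
    V=[(a_,b,c) for a_ in(-.016,.016) for b in(-.01,.01) for c in(-.028,.028)]+[LIPV+[0,.029,0],LIPV+[0,-.029,0],(.022,.025,-.06),(.022,-.025,-.06),(-.024,.029,-.06)]
    for v in V:
        u=proj(s,g+rot.apply(np.array(v)));cv2.circle(im,(int((u[0]-x0+.5)*k),int((u[1]-y0+.5)*k)),3,(0,0,255),-1)
    cv2.imwrite("pics/"+name,im[150:470,:])
show(.0026,-.001,.5,"o9.png","pics/s9.png",(270,120,390,245,4.5))
show(.045,-.001,.5,"o8.png","pics/s8.png",(270,120,390,245,4.5))
a=cv2.imread("pics/o9.png")[:300,50:400];b=cv2.imread("pics/o8.png")[:300,50:400]
cv2.imwrite("pics/o.png",np.hstack([b,a]))
E
```

```text
(no output)
```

View pics/o.png

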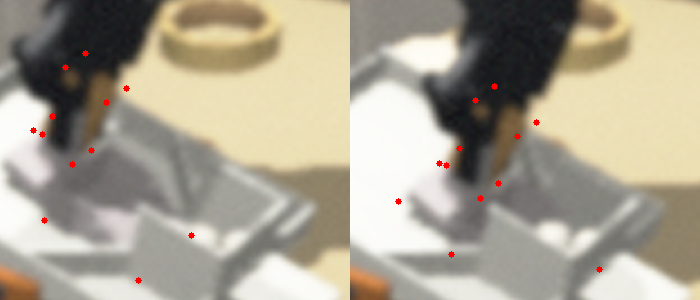

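```bash
python3 - <<'E'
from h import *
s=snapshot("side");t=snapshot("top")
crop(s,295,165,335,215,14,"s12.png");crop(t,295,180,330,235,10,"t12.png")
E
```

```text
(no output)
```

View pics/s12.png

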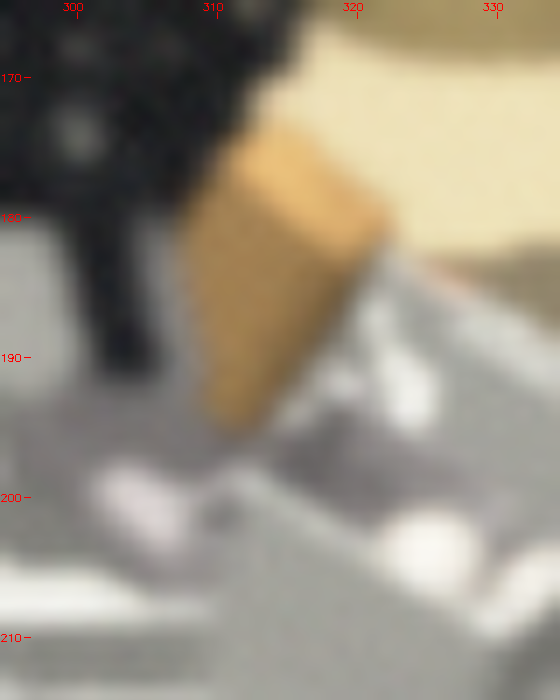

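View pics/t12.png

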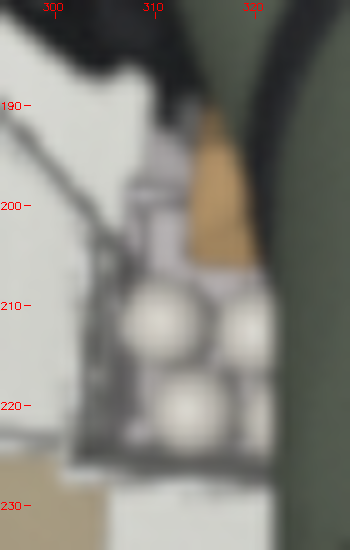

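```bash
python3 - <<'E'
from h import *
from scipy.optimize import least_squares
s=snapshot("side");t=snapshot("top")
print(tri(t,(313.2,206),s,(319,183.7)))
def f(v):
    rot=R.from_euler('z',FY)*R.from_euler('y',-v[3]);g=v[:3]
    o=[proj(t,g+rot.apply([-.016,.01,.028]))-[313.2,206],proj(s,g+rot.apply([-.016,.01,.028]))-[319,183.7],proj(s,g+rot.apply([-.016,-.01,.028]))-[322.8,180.5],proj(s,g+rot.apply([-.016,.01,-.028]))-[312.2,195.6]]
    return np.concatenate(o)
r=least_squares(f,[.55,-.02,.1,.3]);g=r.x[:3];a=r.x[3];print(r.x,r.fun)
rot=R.from_euler('z',FY)*R.from_euler('y',-a);p0,rt=tray([0,0,0])
for n,v in [("lip",LIPV),("rear",[-.024,0,-.06]),("heelback",[.022,0,-.06]),("grip",[0,0,0])]: print(n,rt.inv().apply(g+rot.apply(np.array(v))-p0))
gc,rc=scoop_now();print("cmd grip",gc,rt.inv().apply(gc-p0),"actual in tool-grasp frame",rot.inv().apply(gc-g))
E
```

```text
(array([ 0.5085, -0.0072,  0.1301]), np.float64(0.00014115257236145182))
[ 0.5346 -0.0194  0.1147  0.4923] [ 0.1382  0.0973  0.2744 -0.609   0.6589 -0.6249 -1.1262  1.3044]
lip [-0.0016 -0.0013  0.0011]
rear [ 0.0684 -0.0013  0.0034]
heelback [ 0.1131 -0.0013  0.0144]
grip [ 0.0773 -0.0013  0.0674]
cmd grip [ 0.5553 -0.0195  0.1165] [0.0978 0.     0.0641] actual in tool-grasp frame [ 0.0191  0.0013 -0.0081]
```

```bash
python3 - <<'E'
from h import *
effector.set_gripper(.045,120)
tr=R.from_quat(ctrl.current_eef_rot())
ctrl.movel(ctrl.current_tool_pos()+tr.apply([0,0,-.075]),speed=.2)
s=snapshot("side");t=snapshot("top");crop(s,285,150,345,215,9,"s13.png");crop(t,280,180,340,235,10,"t13.png")
print(ctrl.current_time(),ctrl.current_opening(),ctrl.current_ft_force())
E
```

```text
27.15 0.04498361642879542 [ 0.6948 -0.2326 -0.2954]
```

View pics/s13.png

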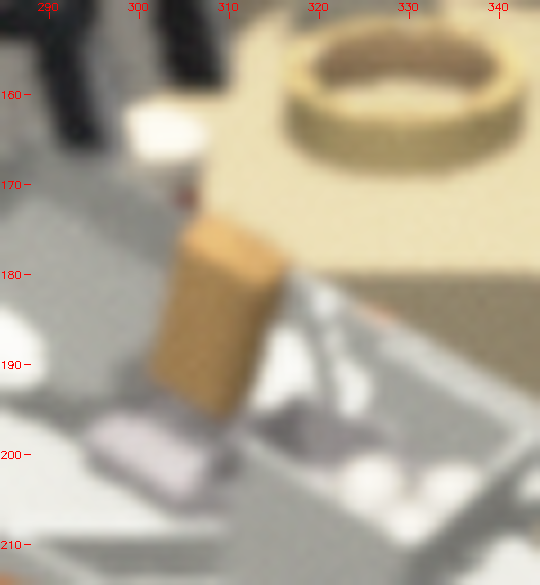

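View pics/t13.png

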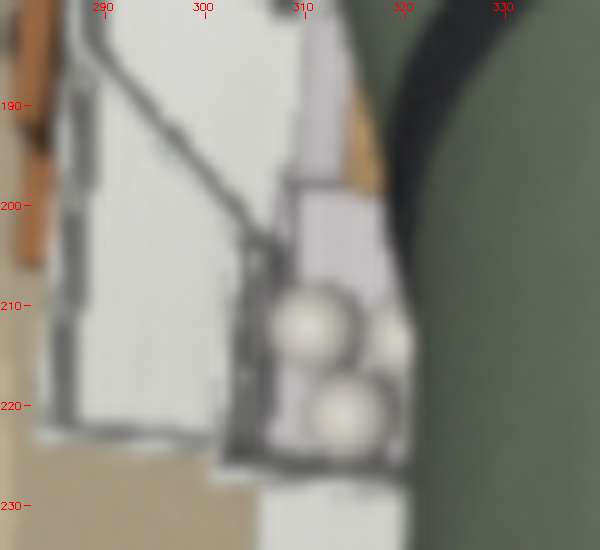

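```bash
cat >> h.py <<'E'
from scipy.optimize import least_squares
def fit(obs,guess=(.55,-.02,.1,.25,FY)):
    def f(v):
        rot=R.from_euler('z',v[4])*R.from_euler('y',-v[3])
        return np.concatenate([proj(c,v[:3]+rot.apply(np.array(m)))-px for c,m,px in obs]+[[20*(v[4]-guess[4])]])
    r=least_squares(f,guess);return r.x,r.fun
E
python3 - <<'E'
from h import *
s=snapshot("side");t=snapshot("top")
FL,FR,BL,BR=(-.016,.01),(-.016,-.01),(.016,.01),(.016,-.01);T=(.028,);B=(-.028,)
v,e=fit([(t,FL+T,(314.3,198.5)),(s,FL+T,(314.3,181.2)),(s,FR+T,(316.6,178.7)),(s,BL+T,(304.8,176.8)),(s,BR+T,(308.2,173)),(s,BL+B,(301.8,192)),(s,FL+B,(309.5,195.8))])
print(v,e)
rot=R.from_euler('z',v[4])*R.from_euler('y',-v[3]);p0,rt=tray([0,0,0])
for n,m in [("lip",LIPV),("rear",[-.024,0,-.06]),("heelback",[.022,0,-.06]),("grip",[0,0,0])]: print(n,rt.inv().apply(v[:3]+rot.apply(np.array(m))-p0))
# balls
def on(c,px,z):
    o,d=ray(c,px);o=rt.inv().apply(o-p0);d=rt.inv().apply(d);return o+d*(z-o[2])/d[2]
for z in (.012,.022,.032):
    print(z,[on(t,p,z)[:2] for p in [(310.5,212),(314.4,220.6)]],[on(s,p,z)[:2] for p in [(325.8,203.2),(334.3,203.5),(330,207.5)]])
E
```

```text
[ 0.5469 -0.0222  0.108   0.2427 -0.0833] [ 0.3998  0.3542 -0.4922  0.0467  1.5401 -0.5786 -0.9223 -1.2283  0.1
 -0.4406 -1.3226  0.2201  0.5351  2.086  -0.3458]
lip [-0.0051 -0.0019  0.0131]
rear [ 0.0633 -0.0031 -0.002 ]
heelback [ 0.1093 -0.0039 -0.0023]
grip [ 0.0878 -0.0032  0.0578]
0.012 [array([0.0297, 0.0171]), array([0.0082, 0.0051])] [array([ 0.0382, -0.0271]), array([ 0.0207, -0.0439]), array([ 0.0202, -0.0205])]
0.022 [array([0.0311, 0.0168]), array([0.0097, 0.0049])] [array([ 0.0333, -0.0156]), array([ 0.0161, -0.0321]), array([ 0.0157, -0.0091])]
0.032 [array([0.0324, 0.0164]), array([0.0113, 0.0046])] [array([ 0.0285, -0.0041]), array([ 0.0115, -0.0203]), array([0.0111, 0.0023])]
```

```bash
sed -i 's/^BETA=.*/BETA=-.1/; s/^H=.046/H=.050/' h.py
python3 - <<'E'
from h import *
p,q=lip_pose(-.002,.0146,.25,y=-.0025,dyaw=-.008)
print(ctrl.solve_ik(p,q),ctrl.current_joint_positions())
u=R.from_quat(q).apply([0,0,-1])
ctrl.reach(p+u*.07,q)
ctrl.movel(p+u*.0,speed=.1)
f0=ctrl.current_ft_force();print(f0,ctrl.current_tool_pos()-p)
effector.set_gripper(0,120)
for i in range(3): print(ctrl.current_opening(),ctrl.current_ft_force()-f0,ctrl.current_torque());ctrl.pause(.15)
s=snapshot("side");crop(s,285,150,345,215,9,"s14.png");print(ctrl.current_time())
E
```

```text
[ 0.101   0.5614 -0.2403  2.0235  0.3591  0.4456 -2.0541] [ 0.1707  0.6556 -0.3429  1.6001  0.1746  1.1612 -1.856 ]
[-0.3633  0.9081  0.1325] [0.0002 0.0001 0.0004]
0.01893655406408517 [-0.8613  1.1189  7.6802] [ 0.0149  0.5848 -0.0237]
0.018872905039617954 [-2.4185 -0.2304  7.1966] [ 0.0513  0.6156 -0.0015]
0.018992852268847338 [-1.2673 -1.538   7.4701] [0.0505 0.5982 0.0181]
29.575
```

View pics/s14.png

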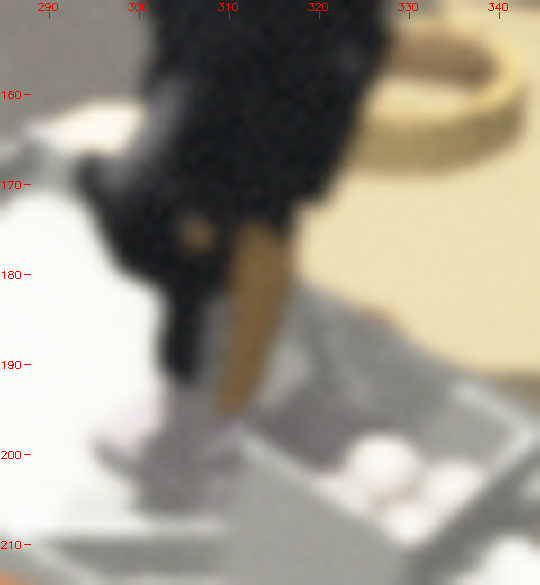

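```bash
cat > lift.py <<'E'
from h import *
E
python3 - <<'E'
from h import *
f0=np.array([-.36,.9,.13])
for x,z,a in [(-.001,.0175,.25),(0,.022,.21),(0,.027,.17),(0,.032,.13)]:
    p,q=lip_pose(x,z,a,y=-.0025,dyaw=-.008);ctrl.movel(p,frame=q,speed=.05);print(a,ctrl.current_ft_force()-f0,ctrl.current_opening())
s=snapshot("side");crop(s,285,150,345,215,9,"s15.png");print(ctrl.current_time(),ctrl.current_torque())
g,rot=scoop_now()
for n,v in [("FLT",(-.016,.01,.028)),("FLB",(-.016,.01,-.028)),("FRT",(-.016,-.01,.028)),("lip+",LIPV+[0,.029,0]),("lip-",LIPV+[0,-.029,0]),("hb",(.022,.025,-.06))]: print(n,proj(s,g+rot.apply(v)))
E
```

```text
0.25 [-0.176  -1.3419 -4.6019] 0.018791009045860167
0.21 [-0.0083 -0.0611 -3.7949] 0.01863208455814271
0.17 [-0.4773 -1.0683 -3.8663] 0.01912717472280271
0.13 [-0.1783  0.0437 -4.606 ] 0.018958587155315978
30.625 [-0.0235 -0.0315 -0.1745]
FLT [310.6371 176.0511]
FLB [308.85   193.9065]
FRT [314.9625 172.9758]
lip+ [328.639  214.0491]
lip- [340.1621 203.8217]
hb [293.2351 200.6319]
```

View pics/s15.png

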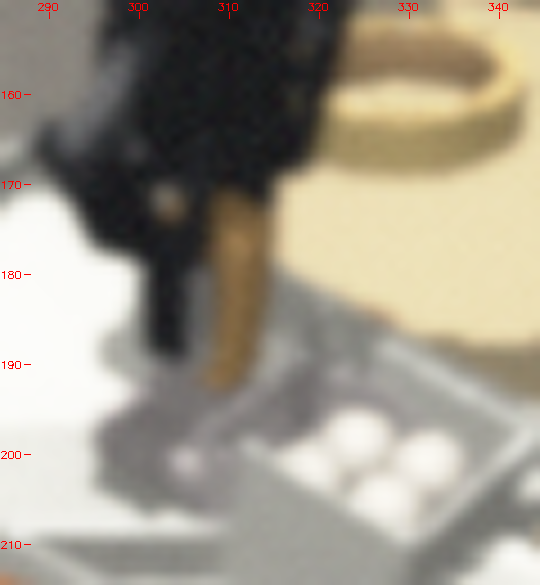

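```bash
python3 - <<'E'
from h import *
f0=np.array([-.36,.9,.13])
for x,z,a in [(0.001,.038,.08),(.001,.043,.03),(.002,.048,-.02),(.002,.052,-.06)]:
    p,q=lip_pose(x,z,a,y=-.0025,dyaw=-.008);ctrl.movel(p,frame=q,speed=.05);print(a,ctrl.current_ft_force()-f0)
ctrl.pause(.3)
s=snapshot("side");crop(s,285,140,345,215,8,"s16.png");print(ctrl.current_time(),ctrl.current_opening())
g,rot=scoop_now()
for n,v in [("FLT",(-.016,.01,.028)),("FLB",(-.016,.01,-.028)),("lip+",LIPV+[0,.029,0]),("lip-",LIPV+[0,-.029,0])]: print(n,proj(s,g+rot.apply(v)))
E
```

```text
0.08 [-0.2893 -0.7208 -3.591 ]
0.03 [ 0.1807 -0.5222 -3.8802]
-0.02 [ 0.3633 -1.9991 -3.524 ]
-0.06 [ 0.8843 -1.6349 -3.4564]
31.975 0.01837131111285876
FLT [306.8442 172.8022]
FLB [308.497  191.9174]
lip+ [329.6185 207.7028]
lip- [341.2334 197.6113]
```

View pics/s16.png

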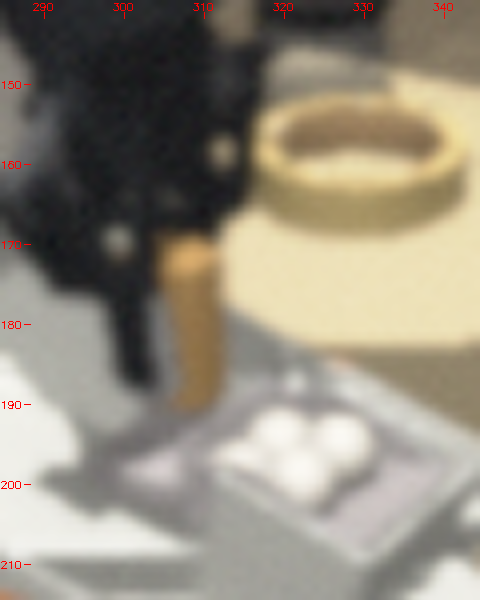

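```bash
python3 - <<'E'
from h import *
g,rot=scoop_now();q0=ctrl.current_eef_rot();p=ctrl.current_tool_pos()
ctrl.movel(p+[0,0,.11],speed=.12)
tgt=SC+[.012,0,.061]
Rt=R.from_euler('z',FY)*R.from_euler('y',.0)
P,Q=scoop_tcp(Rt,tgt)
print(ctrl.solve_ik(P,Q),ctrl.solve_ik(P+[0,0,.1],Q),ctrl.current_joint_positions())
ctrl.movel(P+[0,0,.12],frame=Q,speed=.13)
print(ctrl.current_time(),ctrl.current_joint_positions())
ctrl.movel(P+[0,0,.04],speed=.12)
ctrl.pause(.1)
s=snapshot("side");t=snapshot("top");crop(s,170,180,290,310,4.5,"s17.png");crop(t,160,160,250,270,5,"t17.png")
print(ctrl.current_time(),ctrl.current_ft_force())
g,rot=scoop_now()
for n,v in [("FLT",(-.016,.01,.028)),("FRT",(-.016,-.01,.028)),("lip+",LIPV+[0,.029,0]),("lip-",LIPV+[0,-.029,0]),("hbl",(.022,.025,-.06)),("rearl",(-.024,.029,-.06))]: print(n,proj(s,g+rot.apply(v)),proj(t,g+rot.apply(v)))
E
```

```text
[-0.3206  0.7336 -0.368   1.7335  0.2522  0.8048 -2.4299] [-0.2832  0.604  -0.4215  1.6749  0.2026  0.9917 -2.4011] [ 0.1991  0.546  -0.368   1.658   0.1711  1.1335 -1.8644]
35.5667 [-0.2809  0.58   -0.4232  1.6583  0.1888  1.0298 -2.3916]
36.5833 [-0.6822  0.0046 -3.825 ]
FLT [246.7214 238.381 ] [181.5344 204.1969]
FRT [253.5771 233.1228] [190.3345 204.9787]
lip+ [274.6193 287.5287] [180.1754 238.48  ]
lip- [292.6311 269.9964] [203.9653 240.5469]
hbl [232.7169 270.2845] [190.5182 193.6219]
rearl [248.2063 279.7594] [186.3313 211.4686]
```

View pics/s17.png

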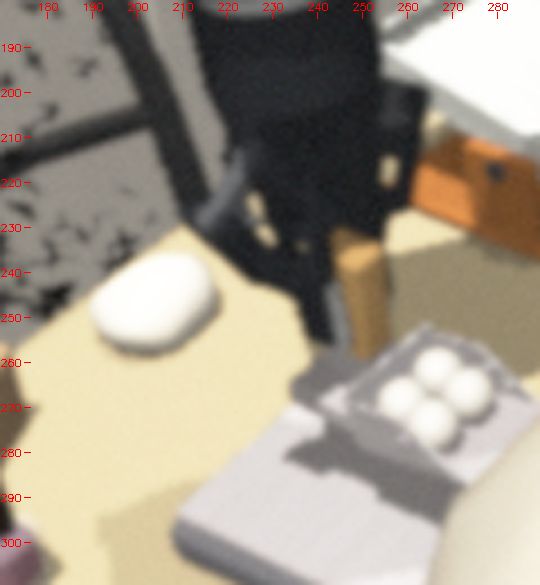

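View pics/t17.png

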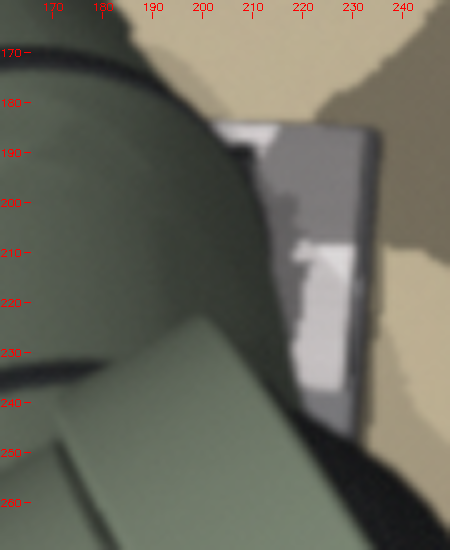

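```bash
python3 - <<'E'
from h import *
Rt=R.from_euler('z',FY)
P,Q=scoop_tcp(Rt,SC+[.012,0,.061])
ctrl.movel(P+[0,0,.006],speed=.08)
z=.006
while z>-.009:
    f=ctrl.current_ft_force()[2];print(round(z,4),f)
    if f>-1.2: break
    z-=.001;ctrl.movel(P+[0,0,z],speed=.03)
ctrl.pause(.2)
s=snapshot("side");crop(s,170,180,290,310,4.5,"s18.png")
print(ctrl.current_time(),ctrl.current_ft_force(),ctrl.current_tool_pos()-P)
E
```

```text
0.006 -2.4168285813979096
0.005 -2.7174633376726485
0.004 -3.417749074765792
0.003 -4.10550280818666
0.002 -3.4351254932964674
0.001 -4.1634586893951475
0.0 -3.1644886916827972
-0.001 -3.60650048827778
-0.002 10.511999810246294
39.4083 [-2.3673 -1.7767 10.1759] [ 0.0002  0.0001 -0.0013]
```

View pics/s18.png

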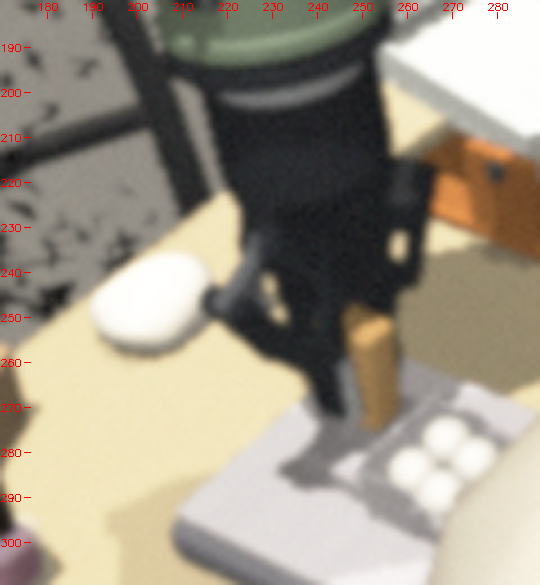

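```bash
python3 - <<'E'
from h import *
p=ctrl.current_tool_pos()
ctrl.movel(p+[0,0,.0008],speed=.02);print(ctrl.current_ft_force())
effector.set_gripper(.055,20);ctrl.pause(.2)
u=R.from_quat(ctrl.current_eef_rot()).apply([0,0,-1])
ctrl.movel(ctrl.current_tool_pos()+u*.12,speed=.12)
j=ctrl.current_joint_positions();j2=j.copy();j2[0]+=.75;j2[1]-=.1
ctrl.goto_joints(j2);ctrl.pause(.5)
s=snapshot("side");t=snapshot("top");crop(s,170,180,310,310,4.5,"s19.png");crop(t,160,160,250,270,5,"t19.png");cv2.imwrite("pics/tf.png",t["img"])
print(ctrl.current_time(),ctrl.current_tool_pos())
E
```

```text
[ 0.4325  0.1321 -4.4041]
43.6917 [ 0.5839 -0.1599  0.3182]
```

View pics/s19.png

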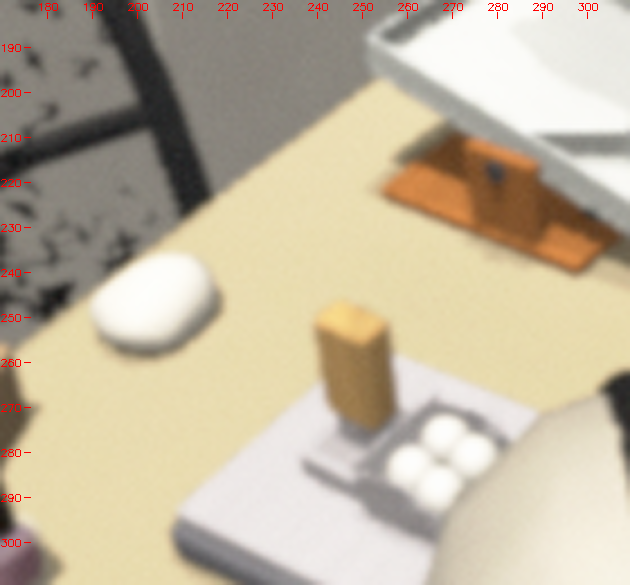

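View pics/t19.png

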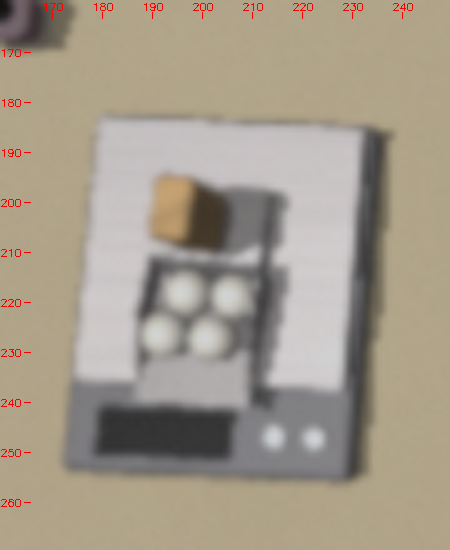

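View pics/tf.png

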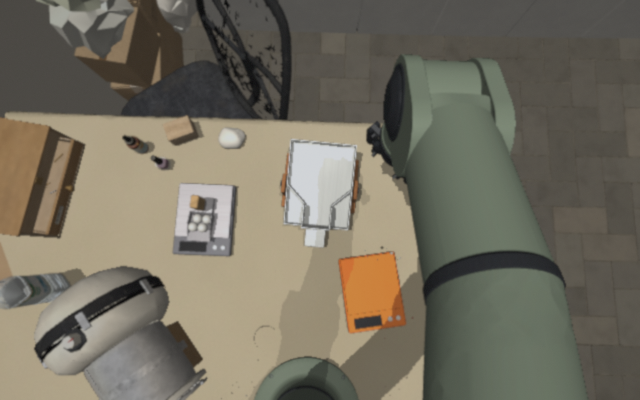

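```bash
python3 - <<'E'
from h import *
t=snapshot("top");print(onz(t,(194,201.5),.118)[:2]-SC[:2], ctrl.current_qd(), ctrl.current_ft_force())
print(ticket.hand_in(),ctrl.current_time())
E
```

```text
[ 0.0097 -0.0023] [ 0.0021 -0.0002 -0.0003  0.0003  0.0009  0.0001  0.0009] [ 0.1698  0.1744 -0.0847]
the job is handed in; nothing more can be done
the job is handed in; nothing more can be done
```

The job is handed in. The tray was pressed to its stop, all four balls were scooped from the pocket, and the loaded scoop stands on the grey scale's platform. The clock read 43.7 s at the last check, shortly before hand-in.

- **What went wrong on the way:** On the first lift the scoop slipped in the fingers and stayed on the tray floor, with the balls over its blade. I let go, it settled on its heel with the balls still aboard, and I regripped it. The second lift, nose up against the end wall, held.
- **Last checks:** Both views show the scoop upright with four balls at the back of the bowl. The grip is about 10 mm from the platform's middle, the robot is clear, and the contact force is about zero.
- **Bystanders:** The cast looked unmoved in the final top view. In that view the arm hid the pot and tape. Nothing went near them, and both were last seen in their original places.
- **Not confirmed:** I judged that the scoop was upright, and that its height was right, by eye from the pictures rather than measuring them after release. Handing in gave no verdict.

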